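Find the loaded instrument case by its weight and shut it in the UV cabinet

ROBOT

A 7-joint arm with a two-finger parallel gripper is mounted at the origin on the work surface. World frame = base frame: x ahead of the robot, y to its left, z up, the work surface at z = 0. Lengths are in m, angles in rad, forces in N, time in s.
With the tool pointing down it reaches from about 0.425 to 0.825 m from the base axis. Payload 3.6 kg.
Tool frame: the origin (TCP) lies on the centre line of the jaws, within the pads' length; the fingertips stand 25 mm ahead of it and the grasp point (between the pads) lies 6 mm ahead of it; z points along the fingers, y is the line along which they close (so a half turn about z gives the same grasp; the last joint's range is limited). The gripper opens to 93 mm and grips with 3 to 60 N. Pads are 15 mm wide; open, the fingers measure 128 mm over their backs; the gripper's body (75 mm by 188 mm) begins 65 mm behind the grasp point.
Start: joints at [-1.133, 0.615, -0.013, 1.423, 0.008, 1.103, -0.04], TCP at [0.291, 0.581, 0.244] pointing down, gripper open.
Joint ranges: [-3.12, 3.12], [-0.3, 2.06], [-1.34, 1.32], [0.26, 2.42], [-1.36, 4.5], [0.01, 1.98], [-2.84, 2.84]. Speed limits (rad/s): [2.79, 2.79, 3.14, 3.14, 3.14, 3.14, 3.14].

INTERFACE

Orientations are given as a unit quaternion [w, x, y, z].
In Python, from plant import get_obs, get_image, job_done gives the robot as it stands.
- The arm moves only by the tool servo_tool, never from a script. Its argument "rows" is a list of rows, each a list of 3 entries, a list of its own where there are three numbers: the shift along the tool's x, y, z in units of 0.5 m (1.0 is 0.5 m), then the turn, a rotation vector about the tool's x, y, z in units of 1.5 rad (1.0 is 1.5 rad), then the opening, from 0 (shut) to 1 (fully open). In form: [[[x, y, z], [rx, ry, rz], grip], ...]. A call has 1 to 20 rows; each row is the pose to reach, as a shift and turn from the pose commanded when the call began, along the tool's axes at that moment; what a row does not reach only later rows make up. A row lasts 1/12 s, in which the tool goes at most 41.7 mm and 7.16 degrees, less where a joint would pass 70% of its speed; a pose out of reach is approached as far as the arm can. A call with a number of a shift or a turn outside -1 to 1 is refused whole. A call with a gripper value outside its range is refused whole. The fingers move at their own pace and stop on an object; "force" is the grip in N (left out, the last holds). Time passes only in rows, so rows that repeat a pose let the fingers close. It gives the time, the measured TCP pose, the force, the opening and the grip force at its end, in the units of the state.
- get_obs(): the state, without advancing time (a new reading comes with each control period).
- get_image(name): name is "scene" or "top"; returns a dict with "color" (480x640x3 uint8, blue, green, red), "z_map" (480x640 float32, m along the optical axis (not along the pixel's ray), 0 where there is no reading), "fx", "fy", "cx", "cy" (pixels), "pose" (4x4, takes a point from camera to world coordinates). Camera axes: x right, y down, z forward; pixel columns grow to the right and rows downward; lengths in m; the calibration is good to about 2 mm. A picture is of the moment at which its call begins.
- job_done(): hands the job in; it is judged then, once.
The state is a dict: "clock": time; "joint_positions": joint angles; "dq": joint speeds; "effort": joint torques, N m; "ee_pos": TCP position; "eef_rot": TCP orientation; "force": force on the tool from outside, world axes, zero at the start; "torque": the same for the moment, N m; "opening": finger opening in m; "grasp_force": force on a finger pad.
Only numpy, scipy, OpenCV 4.12 (cv2) and the standard library are available. Lean on these libraries where they do the work, as an engineer would, in place of code of your own. Each camera call takes 0.05 s, during which the arm holds its last target. There are 200 camera calls.

TASK

One of the three look-alike wine-red cases on the nail desk has the steel instruments in it: feel by weight which one, and set it down flat in the pulled-out tray of the white UV cabinet without dropping it. Then push the tray fully home until it stops. Leave the two empty cases standing upright on the desk and do not disturb the polish bottle, cream jar and buffer block.

Things in the scene. Friction and masses are not known exactly. Their poses are not given: they have to be found in the camera images.
- case_a: one of three look-alike closed cases: wine-red box 120 mm long (own x), 46 wide (y), 42 high, white lid, gold stripe, lid shut for good, flat on the desk. Origin at its centre, 21 mm above its underside; z up. One of the three holds steel instruments in its middle and weighs 0.4 to 0.65 kg, the two empty ones 0.1 to 0.17 kg; which one varies, is unseen and not told by the name.
- case_b: one of three look-alike closed cases: wine-red box 120 mm long (own x), 46 wide (y), 42 high, white lid, gold stripe, lid shut for good, flat on the desk. Origin at its centre, 21 mm above its underside; z up. One of the three holds steel instruments in its middle and weighs 0.4 to 0.65 kg, the two empty ones 0.1 to 0.17 kg; which one varies, is unseen and not told by the name.
- case_c: one of three look-alike closed cases: wine-red box 120 mm long (own x), 46 wide (y), 42 high, white lid, gold stripe, lid shut for good, flat on the desk. Origin at its centre, 21 mm above its underside; z up. One of the three holds steel instruments in its middle and weighs 0.4 to 0.65 kg, the two empty ones 0.1 to 0.17 kg; which one varies, is unseen and not told by the name.
- tray: steel sliding tray, pulled out towards the robot. Origin: centre of its floor's top, 16 mm above the desk; x points into the cabinet (closing), y across, z up. Floor 190 (x) by 184 mm (y), rim 14 mm high. White front panel: 210 mm wide, 2 to 64 mm above the desk, outer face at tray x = -105 mm; a gold lip on it, 90 mm wide, reaches out to x = -115 mm, 48 to 56 mm above the desk.
- tray_slide (a joint): how far the tray is pulled out, m: 0 = fully home against its stop, 0.18 = fully out. It stays where it is left, friction about 2 N. It starts 0.165 to 0.18 out
- cabinet: white UV cabinet fixed to the desk, 220 mm deep (x), 220 wide (y), 92 high, blue panel on its roof. Origin: on the desk at the middle of its open front face, which looks to its -x; x points into the cabinet. The mouth is clear up to 78 mm above the desk. The tray's centre lies at cabinet x = 0.095 - (slide value), y = 0; the back end of the tray may be under the roof.
- polish: bystander: pink square polish bottle with black cap, 34 x 34 x 80 mm; origin under its centre
- cream: bystander: white round cream jar, 56 mm across, 45 mm high; origin under its centre
- buffer: bystander: lilac nail buffer block lying down, 95 x 28 x 28 mm, long along its x; origin under its centre
Not all that is in view belongs to the job. What is shaped like the case_c but blue, green or orange is not meant.

How it is judged:
By the outcome, as a careful person would: the job done as asked, in the order asked, and still so for the second after the job is handed in, with the robot touching nothing.
It also fails if it takes over 72 s, if anything falls off the work surface, if the arm or the gripper's body presses on something with over 40 N, if the wrist force passes 120 N, or if a joint passes its speed limit or range.

## Working session

There is one attempt and no reset: what is moved stays moved. The work goes in short steps, Python scripts to look and compute and a tool call to move; the robot and the scene stay as the last step left them, time stands still between calls to the robot, and variables do not carry over. Pictures are saved under pics/ and viewed, at most 10 in all, crops included, and the job is handed in when it is done.

Besides the shell and the picture viewer there is one more tool, called after "Request:" as name(argument=value, ...), one argument or row to a line, values as JSON. servo_tool: Moves the arm, as the interface text tells. Shifts and turns lie within -1 to 1; 1 stands for 0.5 m of shift or 1.5 rad of turn. Its arguments: {"type":"object","properties":{"rows":{"type":"array"},"force":{"type":"number"}},"required":["rows"]}

```bash
mkdir -p pics; ls
python3 - <<'E'
from plant import *
import cv2,numpy as np
o=get_obs();print({k:np.round(v,3).tolist() for k,v in o.items()})
for n in("scene","top"):
    i=get_image(n);cv2.imwrite(f"pics/{n}0.png",i["color"]);np.savez(f"{n}0.npz",**i)
    print(n,i["fx"],i["cx"],i["cy"],np.round(i["pose"],3).tolist())
E
```

```text
pics
{'clock': 0.0, 'joint_positions': [-1.133, 0.616, -0.013, 1.425, 0.008, 1.103, -0.04], 'dq': [-0.001, 0.002, -0.0, -0.0, -0.001, -0.001, 0.001], 'effort': [-0.0, -45.894, 0.209, -16.574, -0.061, 0.02, 0.0], 'ee_pos': [0.29, 0.581, 0.242], 'eef_rot': [-0.0, 0.23, 0.973, -0.001], 'force': [0.023, -0.095, -0.117], 'torque': [-0.003, 0.006, -0.039], 'grasp_force': 0.0, 'opening': 0.093}
scene 457.51061716101196 313.83692546453057 235.3762610168199 [[-0.835, 0.367, -0.411, 1.002], [0.551, 0.558, -0.621, 0.642], [0.001, -0.745, -0.668, 0.827], [0.0, 0.0, 0.0, 1.0]]
top 574.1491540467474 315.5446941785358 241.64821628035372 [[-0.005, -0.997, 0.083, 0.383], [-1.0, 0.005, -0.002, -0.115], [0.001, -0.083, -0.997, 1.594], [0.0, 0.0, 0.0, 1.0]]
```

View pics/scene0.png

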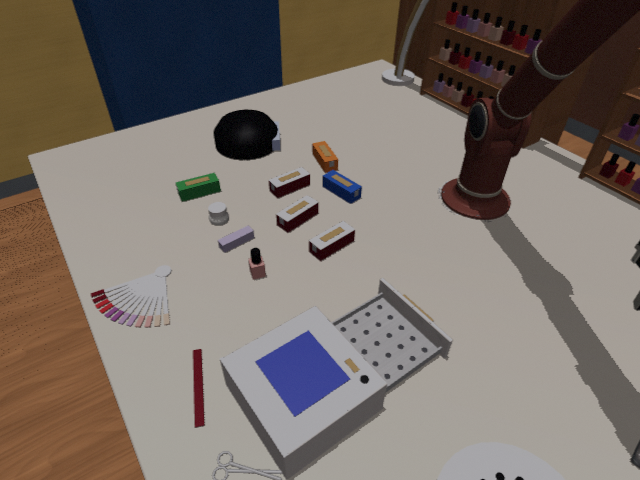

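View pics/top0.png

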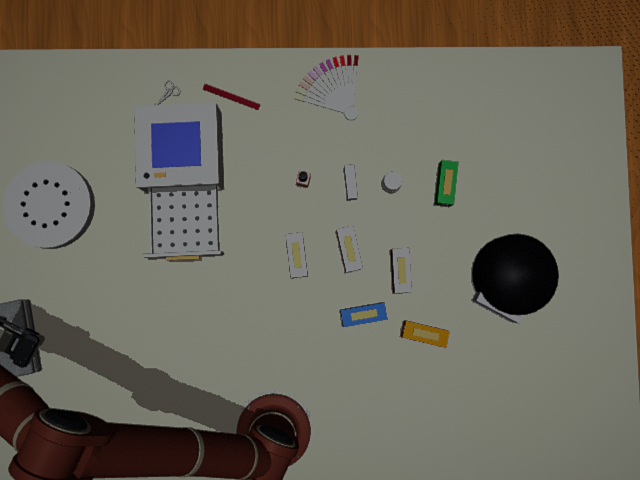

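The three candidate wine-red, white-lidded cases are at top pixels (297,255), (349,249) and (401,270), or scene pixels (332,240), (297,212) and (290,181). Look-alikes to ignore: blue (363,314), orange (425,334) and green (447,183). I'll measure these now and check the choice in a crop.

```bash
cat > h.py <<'E'
import numpy as np,cv2
def load(n):
    d=dict(np.load(n)); 
    v,u=np.mgrid[:480,:640]; z=d["z_map"]
    p=np.stack([(u-d["cx"])/d["fx"]*z,(v-d["cy"])/d["fy"]*z,z],-1)
    return d,p@d["pose"][:3,:3].T+d["pose"][:3,3]
def rect(P):
    r=cv2.minAreaRect(P[:,:2].astype(np.float32)*1000)
    b=cv2.boxPoints(r);e=[b[1]-b[0],b[2]-b[1]];L=[np.hypot(*x) for x in e]
    k=int(L[1]>L[0]);yaw=np.degrees(np.arctan2(e[k][1],e[k][0]))%180
    return np.round(r[0],1),np.round([max(L),min(L)],1),round(yaw,1)
E
python3 - <<'E'
from h import *
for n in("top0.npz","scene0.npz"):
    d,W=load(n);z=W[...,2];print(n)
    hsv=cv2.cvtColor(d["color"],cv2.COLOR_BGR2HSV)
    for nm,lo,hi in(("low",.012,.2),("lid",.036,.048)):
        m=((z>lo)&(z<hi)&(d["z_map"]>0)&(W[...,0]>.15)&(W[...,0]<1.2)).astype(np.uint8)
        k,l,s,c=cv2.connectedComponentsWithStats(m,connectivity=4)
        for j in range(1,k):
            if 50<s[j,4]<15000:
                P=W[l==j];print(nm,np.round(c[j]),s[j,4],*rect(P),"z",np.round(np.percentile(P[:,2],[5,50,95])*1000))
d=load("top0.npz")[0]["color"];a=cv2.resize(d[215:310,270:430],None,fx=4,fy=4)
s=load("scene0.npz")[0]["color"];b=cv2.resize(s[130:270,230:390],None,fx=4,fy=4)[:,:]
b=cv2.resize(b,(400,350));a=cv2.resize(a,(400,238));a=cv2.copyMakeBorder(a,0,112,0,0,0)
cv2.imwrite("pics/crop.png",np.hstack([a,b]))
E
```

```text
top0.npz
low [180. 174.] 11290 [673.8 248.4] [417.  222.2] 2.5 z [13. 88. 96.]
low [446. 182.] 837 [ 674.5 -480. ] [122.9  48. ] 172.4 z [21. 41. 47.]
low [ 47. 204.] 6164 [620.6 619.7] [243.3 237.7] 71.2 z [29. 37. 45.]
low [350. 182.] 363 [ 679.6 -215.6] [95.1 28.8] 5.1 z [20. 27. 33.]
low [303. 178.] 181 [687.2 -84.3] [34.1 33.3] 166.3 z [21. 47. 82.]
low [392. 182.] 316 [ 676.8 -328.2] [51.2 50. ] 179.7 z [16. 43. 50.]
low [349. 249.] 774 [ 493.  -209.4] [121.5  46.4] 12.2 z [34. 41. 46.]
low [296. 255.] 760 [477.3 -65.2] [122.1  46.1] 6.8 z [35. 41. 47.]
low [515. 276.] 5712 [ 419.2 -658.1] [224.8 221. ] 151.6 z [ 42.  85. 100.]
low [401. 270.] 819 [ 434.  -349.6] [120.3  47.6] 2.5 z [31. 41. 47.]
low [ 17. 313.] 700 [316.7 690.8] [82.4 65.5] 12.6 z [17. 51. 58.]
low [363. 314.] 797 [ 315.4 -245.8] [121.8  46.4] 99.6 z [35. 41. 47.]
low [425. 333.] 813 [ 262.6 -411. ] [123.4  46.4] 76.6 z [33. 41. 47.]
low [ 19. 365.] 488 [189.4 675.5] [90.9 63. ] 88.1 z [16. 52. 59.]
lid [447. 182.] 663 [ 674.5 -479.8] [122.9  47.4] 171.6 z [37. 42. 46.]
lid [ 46. 203.] 2712 [615.7 612.1] [211.
[... 1870 characters left out ...]
.]
lid [288. 177.] 406 [ 435.9 -351.3] [122.1  51.3] 0.6 z [37. 42. 44.]
lid [341. 182.] 419 [ 316.5 -246.9] [121.4  52.1] 98.8 z [38. 42. 44.]
lid [196. 182.] 424 [ 676.2 -481. ] [121.9  55.6] 173.7 z [37. 41. 44.]
lid [296. 209.] 505 [ 495.6 -210.5] [122.9  51.8] 11.9 z [38. 41. 44.]
lid [217. 208.] 192 [ 679.6 -331.6] [52.1 47. ] 65.2 z [37. 44. 46.]
lid [331. 235.] 614 [478.4 -66.5] [123.8  51.6] 8.7 z [38. 42. 44.]
lid [256. 264.] 103 [689.5 -84.3] [34.4 33.9] 75.7 z [38. 44. 46.]
lid [415. 318.] 298 [485.5 240.7] [207.7   7.3] 93.4 z [37. 42. 47.]
lid [329. 437.] 303 [770.6 360.9] [212.2  18.4] 177.7 z [37. 42. 48.]
lid [499. 468.] 1874 [572.  548.6] [172.5  57.8] 147.8 z [36. 38. 42.]
```

View pics/crop.png

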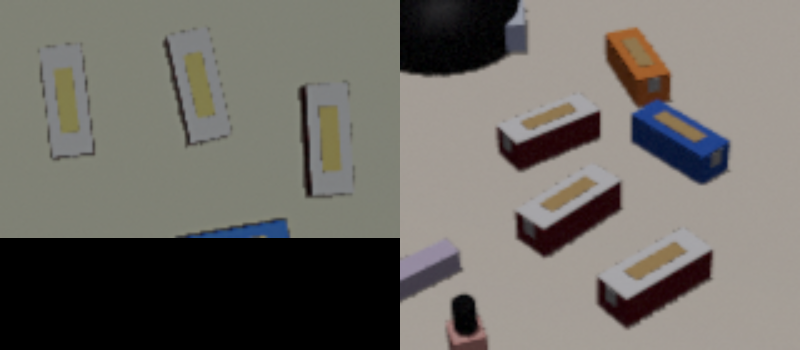

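The crop shows three wine-red cases with white lids. The blue and orange look-alikes are clearly different. Positions agree between the two views to about 2 mm, with sizes near 120x46 and lids near 42 mm. Next: the cabinet pose and the first move.

```bash
cat >> h.py <<'E'
def go(x,y,z,yaw):
    """units for a move to TCP x,y,z (m), tool-y yaw (deg), tool down"""
    from plant import get_obs
    from scipy.spatial.transform import Rotation as R
    o=get_obs();q=o["eef_rot"];r=R.from_quat([q[1],q[2],q[3],q[0]])
    a=np.radians(yaw);ty=np.array([np.cos(a),np.sin(a),0]);tz=np.array([0,0,-1.]);T=R.from_matrix(np.stack([np.cross(ty,tz),ty,tz],1))
    s=r.inv().apply(np.array([x,y,z])-o["ee_pos"]);w=(r.inv()*T).as_rotvec()
    print("t",round(o["clock"],2),"shift",np.round(s/.5,4),"turn",np.round(w/1.5,4),"F",np.round(o["force"],2),"open",round(float(o["opening"]),4),"q",np.round(o["joint_positions"],2))
E
python3 - <<'E'
from h import *
for n in("top0.npz","scene0.npz"):
    d,W=load(n);z=W[...,2];X,Y=W[...,0],W[...,1];reg=(Y>.1)&(Y<.4)&(X<1)&(X>.4)
    for nm,lo,hi in(("roof",.084,.1),("panel",.058,.07),("floor",.010,.022)):
        m=(reg&(z>lo)&(z<hi)).astype(np.uint8)
        k,l,s,c=cv2.connectedComponentsWithStats(m)
        for j in range(1,k):
            if s[j,4]>60:print(n,nm,s[j,4],*rect(W[l==j]),np.round(c[j]))
go(.478,-.066,.15,97);go(.478,-.066,.035,97)
E
```

```text
top0.npz roof 6571 [770.2 252.8] [223.3 222.4] 2.3 [176. 145.]
top0.npz panel 274 [476.  241.5] [209.2  18.6] 92.3 [181. 254.]
top0.npz floor 3736 [580.7 244.5] [184.3 181.8] 2.6 [183. 218.]
scene0.npz roof 13445 [770.6 251.4] [221.4 220.1] 92.3 [301. 379.]
scene0.npz panel 445 [479.7 240.2] [208.1  15.9] 92.0 [416. 311.]
scene0.npz panel 449 [823.2 308.9] [307.8 154. ] 137.6 [306. 425.]
scene0.npz floor 4570 [554.1 239.4] [174.9 143.1] 92.6 [385. 338.]
scene0.npz floor 162 [553.3 334.4] [159.3  13.5] 177.5 [417. 368.]
scene0.npz floor 361 [788.6 351.1] [242.8  96.5] 156.2 [319. 444.]
t 0.1 shift [-0.914  -0.9888  0.1875] turn [-0.0015 -0.0004 -0.3906] F [ 0.2  -0.29  0.19] open 0.0931 q [-1.13  0.62 -0.01  1.42  0.01  1.1  -0.04]
t 0.1 shift [-0.914  -0.9883  0.4175] turn [-0.0015 -0.0004 -0.3906] F [ 0.2  -0.29  0.19] open 0.0931 q [-1.13  0.62 -0.01  1.42  0.01  1.1  -0.04]
```

Request:
servo_tool(
  rows=[
    [[-0.914,-0.989,0.19],[0,0,-0.39],1],
    [[-0.914,-0.989,0.19],[0,0,-0.39],1],
    [[-0.914,-0.989,0.19],[0,0,-0.39],1],
    [[-0.914,-0.989,0.19],[0,0,-0.39],1],
    [[-0.914,-0.989,0.19],[0,0,-0.39],1],
    [[-0.914,-0.989,0.19],[0,0,-0.39],1],
    [[-0.914,-0.989,0.19],[0,0,-0.39],1],
    [[-0.914,-0.989,0.19],[0,0,-0.39],1],
    [[-0.914,-0.989,0.19],[0,0,-0.39],1],
    [[-0.914,-0.989,0.19],[0,0,-0.39],1],
    [[-0.914,-0.989,0.19],[0,0,-0.39],1],
    [[-0.914,-0.989,0.19],[0,0,-0.39],1],
    [[-0.914,-0.989,0.19],[0,0,-0.39],1],
    [[-0.914,-0.989,0.19],[0,0,-0.39],1],
    [[-0.914,-0.989,0.19],[0,0,-0.39],1],
    [[-0.914,-0.989,0.19],[0,0,-0.39],1],
    [[-0.914,-0.989,0.19],[0,0,-0.39],1],
    [[-0.914,-0.989,0.19],[0,0,-0.39],1],
    [[-0.914,-0.989,0.19],[0,0,-0.39],1],
    [[-0.914,-0.989,0.19],[0,0,-0.39],1],
  ],
  force=25,
)

```text
clock: 1.77
ee_pos: [0.4778, -0.0634, 0.1486]
eef_rot: [-0.0, -0.062, 0.998, 0.001]
force: [-0.3, -0.0, 0.2]
opening: 0.093
grasp_force: 0.0
```

```bash
python3 -c "
from h import *
go(.478,-.066,.15,97);go(.478,-.066,.035,97)"
```

```text
t 1.77 shift [ 0.0003 -0.0052 -0.0028] turn [ 0.001  -0.0004  0.0011] F [-0.29 -0.04  0.15] open 0.093 q [ 0.18  0.49 -0.14  2.01  0.1   0.65  1.67]
t 1.77 shift [ 2.000e-04 -5.500e-03  2.272e-01] turn [ 0.001  -0.0004  0.0011] F [-0.29 -0.04  0.15] open 0.093 q [ 0.18  0.49 -0.14  2.01  0.1   0.65  1.67]
```

Request:
servo_tool(
  rows=[
    [[0,-0.005,0.06],[0,0,0],1],
    [[0,-0.005,0.12],[0,0,0],1],
    [[0,-0.005,0.18],[0,0,0],1],
    [[0,-0.005,0.21],[0,0,0],1],
    [[0,-0.005,0.227],[0,0,0],1],
    [[0,-0.005,0.227],[0,0,0],1],
    [[0,-0.005,0.227],[0,0,0],0],
    [[0,-0.005,0.227],[0,0,0],0],
    [[0,-0.005,0.227],[0,0,0],0],
    [[0,-0.005,0.227],[0,0,0],0],
    [[0,-0.005,0.227],[0,0,0],0],
    [[0,-0.005,0.227],[0,0,0],0],
    [[0,-0.005,0.227],[0,0,0],0],
  ],
  force=25,
)

```text
clock: 2.85
ee_pos: [0.4787, -0.0679, 0.0355]
eef_rot: [0.0, -0.06, 0.998, 0.0]
force: [0.1, 2.5, 0.2]
opening: 0.051
grasp_force: 0.9
```

Request:
servo_tool(
  rows=[
    [[0,0,0],[0,0,0],0],
    [[0,0,0],[0,0,0],0],
    [[0,0,0],[0,0,0],0],
    [[0,0,0],[0,0,0],0],
    [[0,0,-0.02],[0,0,0],0],
    [[0,0,-0.05],[0,0,0],0],
    [[0,0,-0.06],[0,0,0],0],
    [[0,0,-0.06],[0,0,0],0],
    [[0,0,-0.06],[0,0,0],0],
    [[0,0,-0.06],[0,0,0],0],
    [[0,0,-0.06],[0,0,0],0],
  ],
)

```text
clock: 3.77
ee_pos: [0.4781, -0.068, 0.0646]
eef_rot: [-0.001, -0.061, 0.998, 0.0]
force: [-0.1, -0.2, -1.4]
opening: 0.0459
grasp_force: 25.0
```

```bash
python3 -c "
from h import *
go(.478,-.066,.036,97);go(.494,-.210,.1,102.3)"
```

```text
t 3.77 shift [-0.0003  0.0039  0.0572] turn [ 0.0001 -0.0009 -0.0006] F [-0.07 -0.25 -1.4 ] open 0.0459 q [ 0.16  0.64 -0.1   2.07  0.14  0.44  1.65]
t 3.77 shift [ 0.0029 -0.2858 -0.0708] turn [ 0.0001 -0.0009 -0.0623] F [-0.07 -0.25 -1.4 ] open 0.0459 q [ 0.16  0.64 -0.1   2.07  0.14  0.44  1.65]
```

P1 weighs about 0.14 kg, so it's empty. I'll set it back and go to P2.

Request:
servo_tool(
  rows=[
    [[0,0,0.03],[0,0,0],0],
    [[0,0,0.05],[0,0,0],0],
    [[0,0,0.059],[0,0,0],0],
    [[0,0,0.059],[0,0,0],0],
    [[0,0,0.059],[0,0,0],1],
    [[0,0,0.059],[0,0,0],1],
    [[0,0,0.059],[0,0,0],1],
    [[0,0,0.059],[0,0,0],1],
    [[0,0,0.04],[0,0,0],1],
    [[0,0,-0.03],[0,0,0],1],
    [[0,0,-0.07],[0,0,0],1],
    [[0,0,-0.07],[0,0,0],1],
    [[0.003,-0.286,-0.07],[0,0,-0.062],1],
    [[0.003,-0.286,-0.07],[0,0,-0.062],1],
    [[0.003,-0.286,-0.07],[0,0,-0.062],1],
    [[0.003,-0.286,-0.07],[0,0,-0.062],1],
    [[0.003,-0.286,-0.07],[0,0,-0.062],1],
    [[0.003,-0.286,-0.07],[0,0,-0.062],1],
  ],
)

```text
clock: 5.27
ee_pos: [0.4937, -0.211, 0.0998]
eef_rot: [-0.0, -0.105, 0.994, 0.0]
force: [-0.5, -0.2, 0.1]
opening: 0.0931
grasp_force: 0.0
```

```bash
python3 -c "
from h import *
go(.494,-.210,.035,102.3)"
```

```text
t 5.27 shift [-0.001   0.0017  0.1297] turn [ 0.0003 -0.0005 -0.0023] F [-0.53 -0.21  0.12] open 0.0931 q [ 0.48  0.64 -0.18  1.9   0.18  0.62  1.97]
```

Request:
servo_tool(
  rows=[
    [[0,0,0.06],[0,0,0],1],
    [[0,0,0.11],[0,0,0],1],
    [[0,0,0.13],[0,0,0],1],
    [[0,0,0.13],[0,0,0],0],
    [[0,0,0.13],[0,0,0],0],
    [[0,0,0.13],[0,0,0],0],
    [[0,0,0.13],[0,0,0],0],
    [[0,0,0.13],[0,0,0],0],
    [[0,0,0.13],[0,0,0],0],
    [[0,0,0.13],[0,0,0],0],
    [[0,0,0.13],[0,0,0],0],
    [[0,0,0.13],[0,0,0],0],
    [[0,0,0.13],[0,0,0],0],
    [[0,0,0.11],[0,0,0],0],
    [[0,0,0.08],[0,0,0],0],
    [[0,0,0.07],[0,0,0],0],
    [[0,0,0.07],[0,0,0],0],
    [[0,0,0.07],[0,0,0],0],
    [[0,0,0.07],[0,0,0],0],
    [[0,0,0.07],[0,0,0],0],
  ],
)

```text
clock: 6.93
ee_pos: [0.4939, -0.2099, 0.0645]
eef_rot: [-0.001, -0.107, 0.994, 0.0]
force: [-0.3, 0.7, -1.1]
opening: 0.046
grasp_force: 25.0
```

```bash
python3 -c "
from h import *
go(.434,-.350,.1,92.2)
go(.5755,.244,.17,92.3)"
```

```text
t 6.93 shift [ 0.1767 -0.2483 -0.0709] turn [ 0.0004 -0.0009  0.1172] F [-0.32  0.68 -1.14] open 0.046 q [ 0.46  0.69 -0.16  1.92  0.2   0.54  1.96]
t 6.93 shift [-0.3522  0.8524 -0.2108] turn [ 0.0004 -0.0009  0.1161] F [-0.32  0.68 -1.14] open 0.046 q [ 0.46  0.69 -0.16  1.92  0.2   0.54  1.96]
```

P2 weighs about 0.12 kg, so it's empty too. I'll put it back and go to P3.

Request:
servo_tool(
  rows=[
    [[0,0,0.03],[0,0,0],0],
    [[0,0,0.05],[0,0,0],0],
    [[0,0,0.059],[0,0,0],0],
    [[0,0,0.059],[0,0,0],0],
    [[0,0,0.059],[0,0,0],1],
    [[0,0,0.059],[0,0,0],1],
    [[0,0,0.059],[0,0,0],1],
    [[0,0,0.059],[0,0,0],1],
    [[0,0,0.04],[0,0,0],1],
    [[0,0,-0.03],[0,0,0],1],
    [[0,0,-0.07],[0,0,0],1],
    [[0,0,-0.07],[0,0,0],1],
    [[0.177,-0.248,-0.07],[0,0,0.117],1],
    [[0.177,-0.248,-0.07],[0,0,0.117],1],
    [[0.177,-0.248,-0.07],[0,0,0.117],1],
    [[0.177,-0.248,-0.07],[0,0,0.117],1],
    [[0.177,-0.248,-0.07],[0,0,0.117],1],
    [[0.177,-0.248,-0.07],[0,0,0.117],1],
  ],
)

```text
clock: 8.43
ee_pos: [0.4326, -0.3519, 0.0999]
eef_rot: [-0.0, -0.017, 1.0, -0.0]
force: [-0.1, 0.3, -0.5]
opening: 0.0931
grasp_force: 0.0
```

```bash
python3 -c "
from h import *
go(.4345,-.350,.035,92.2)"
```

```text
t 8.43 shift [-0.004   0.0038  0.1298] turn [-0.0003 -0.0007 -0.0031] F [-0.09  0.26 -0.47] open 0.0931 q [ 0.74  0.66 -0.15  1.84  0.16  0.65  2.1 ]
```

Request:
servo_tool(
  rows=[
    [[-0.004,0.003,0.06],[0,0,-0.003],1],
    [[-0.004,0.003,0.11],[0,0,-0.003],1],
    [[-0.004,0.003,0.13],[0,0,-0.003],1],
    [[-0.004,0.003,0.13],[0,0,-0.003],0],
    [[-0.004,0.003,0.13],[0,0,-0.003],0],
    [[-0.004,0.003,0.13],[0,0,-0.003],0],
    [[-0.004,0.003,0.13],[0,0,-0.003],0],
    [[-0.004,0.003,0.13],[0,0,-0.003],0],
    [[-0.004,0.003,0.13],[0,0,-0.003],0],
    [[-0.004,0.003,0.13],[0,0,-0.003],0],
    [[-0.004,0.003,0.13],[0,0,-0.003],0],
    [[-0.004,0.003,0.13],[0,0,-0.003],0],
    [[-0.004,0.003,0.13],[0,0,-0.003],0],
    [[-0.004,0.003,0.11],[0,0,-0.003],0],
    [[-0.004,0.003,0.08],[0,0,-0.003],0],
    [[-0.004,0.003,0.07],[0,0,-0.003],0],
    [[-0.004,0.003,0.07],[0,0,-0.003],0],
    [[-0.004,0.003,0.07],[0,0,-0.003],0],
    [[-0.004,0.003,0.07],[0,0,-0.003],0],
    [[-0.004,0.003,0.07],[0,0,-0.003],0],
  ],
  force=40,
)

```text
clock: 10.1
ee_pos: [0.4356, -0.3479, 0.0643]
eef_rot: [-0.001, -0.022, 1.0, 0.001]
force: [-0.5, -0.3, -6.5]
opening: 0.0456
grasp_force: 40.0
```

```bash
python3 -c "
from h import *
go(.4345,-.350,.17,92.3)
go(.5755,.244,.17,92.3)"
```

```text
t 10.1 shift [ 0.0026 -0.0039 -0.2114] turn [ 0.0009 -0.0011  0.0021] F [-0.45 -0.26 -6.53] open 0.0456 q [ 0.73  0.71 -0.14  1.86  0.17  0.58  2.09]
t 10.1 shift [-0.3306  1.1708 -0.2104] turn [ 0.0009 -0.0011  0.0021] F [-0.45 -0.26 -6.53] open 0.0456 q [ 0.73  0.71 -0.14  1.86  0.17  0.58  2.09]
```

P3 weighs about 0.65 kg, so it's the one with the instruments. I'll lift it and carry it to the tray.

Request:
servo_tool(
  rows=[
    [[0,0,-0.06],[0,0,0],0],
    [[0,0,-0.12],[0,0,0],0],
    [[0,0,-0.18],[0,0,0],0],
    [[-0.01,0.04,-0.21],[0,0,0],0],
    [[-0.025,0.09,-0.21],[0,0,0],0],
    [[-0.045,0.15,-0.21],[0,0,0],0],
    [[-0.06,0.21,-0.21],[0,0,0],0],
    [[-0.075,0.27,-0.21],[0,0,0],0],
    [[-0.09,0.33,-0.21],[0,0,0],0],
    [[-0.11,0.39,-0.21],[0,0,0],0],
    [[-0.125,0.45,-0.21],[0,0,0],0],
    [[-0.145,0.51,-0.21],[0,0,0],0],
    [[-0.16,0.57,-0.21],[0,0,0],0],
    [[-0.18,0.63,-0.21],[0,0,0],0],
    [[-0.195,0.69,-0.21],[0,0,0],0],
    [[-0.21,0.75,-0.21],[0,0,0],0],
    [[-0.23,0.81,-0.21],[0,0,0],0],
    [[-0.245,0.87,-0.21],[0,0,0],0],
    [[-0.26,0.92,-0.21],[0,0,0],0],
    [[-0.27,0.95,-0.21],[0,0,0],0],
  ],
)

```text
clock: 11.77
ee_pos: [0.55, 0.1369, 0.1694]
eef_rot: [-0.001, -0.024, 1.0, 0.002]
force: [0.8, 0.5, -6.3]
opening: 0.0459
grasp_force: 40.0
```

```bash
python3 -c "
from h import *
go(.5755,.244,.17,92.3)"
```

```text
t 11.77 shift [-0.0613  0.2115 -0.0006] turn [ 0.002  -0.0007  0.0053] F [ 0.77  0.53 -6.31] open 0.0459 q [-0.17  0.57 -0.17  1.76  0.12  0.82  1.22]
```

Request:
servo_tool(
  rows=[
    [[-0.015,0.06,0],[0.002,0,0.005],0],
    [[-0.035,0.12,0],[0.002,0,0.005],0],
    [[-0.05,0.18,0],[0.002,0,0.005],0],
    [[-0.061,0.211,0],[0.002,0,0.005],0],
    [[-0.061,0.211,0],[0.002,0,0.005],0],
    [[-0.061,0.211,0],[0.002,0,0.005],0],
    [[-0.061,0.211,0],[0.002,0,0.005],0],
  ],
)

```text
clock: 12.35
ee_pos: [0.5758, 0.2369, 0.169]
eef_rot: [-0.001, -0.017, 1.0, -0.003]
force: [-0.7, -1.6, -6.3]
opening: 0.0458
grasp_force: 40.0
```

Run:
```python
from h import *
go(.5755,.244,.056,92.3)
from plant import *
for n in("scene","top"):
    i=get_image(n);np.savez(f"{n}1.npz",**i)
d,W=load("top1.npz");cv2.imwrite("pics/s1.png",np.hstack([cv2.resize(load("scene1.npz")[0]["color"][180:420,240:500],(400,370)),cv2.resize(d["color"][120:305,100:300],(400,370))]))
```

```text
t 12.35 shift [-0.0005  0.0156  0.2259] turn [-0.004  -0.0017 -0.0035] F [-0.68 -1.58 -6.31] open 0.0458 q [-0.34  0.65 -0.15  1.59  0.12  0.91  1.07]
```

View pics/s1.png

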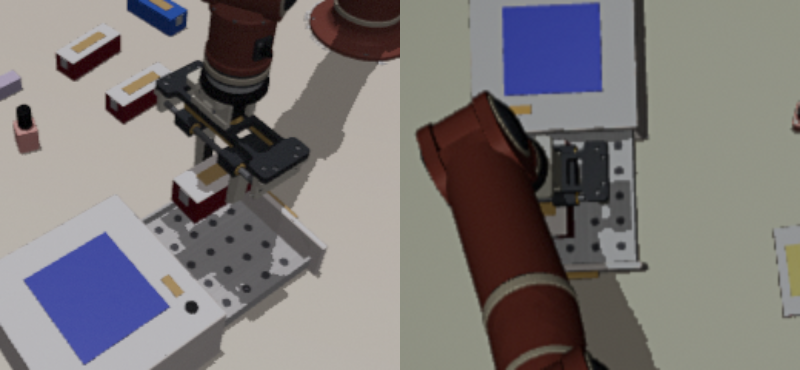

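The case is level above the pulled-out tray at about (210,185) in the left half. It clears the front panel and the roof. Descending.

Request:
servo_tool(
  rows=[
    [[0,0,0],[0,0,0],0],
    [[0,0,0.05],[0,0,0],0],
    [[0,0,0.1],[0,0,0],0],
    [[0,0,0.15],[0,0,0],0],
    [[0,0,0.18],[0,0,0],0],
    [[0,0,0.18],[0,0,0],0],
    [[0,0,0.18],[0,0,0],0],
  ],
)

```text
clock: 13.03
ee_pos: [0.5763, 0.2375, 0.0797]
eef_rot: [-0.001, -0.017, 1.0, -0.002]
force: [0.9, -0.5, -6.1]
opening: 0.0456
grasp_force: 40.0
```

Run:
```python
from h import *
go(.5755,.244,.0515,92.3)
```

```text
t 13.03 shift [0.0011 0.0132 0.0564] turn [-0.0026 -0.001  -0.0037] F [ 0.93 -0.46 -6.06] open 0.0456 q [-0.35  0.76 -0.13  1.66  0.14  0.73  1.05]
```

Request:
servo_tool(
  rows=[
    [[0,0.013,0.015],[0,0,-0.003],0],
    [[0,0.013,0.03],[0,0,-0.003],0],
    [[0,0.013,0.045],[0,0,-0.003],0],
    [[0,0.013,0.05],[0,0,-0.003],0],
    [[0,0.013,0.054],[0,0,-0.003],0],
    [[0,0.013,0.056],[0,0,-0.003],0],
    [[0,0.013,0.057],[0,0,-0.003],0],
    [[0,0.013,0.057],[0,0,-0.003],0],
  ],
)

```text
clock: 13.7
ee_pos: [0.5764, 0.2448, 0.0519]
eef_rot: [0.0, -0.02, 1.0, -0.001]
force: [-0.5, -1.1, -6.1]
opening: 0.0455
grasp_force: 40.0
```

Request:
servo_tool(
  rows=[
    [[0,0,0.001],[0,0,0],0],
    [[0,0,0.002],[0,0,0],0],
    [[0,0,0.003],[0,0,0],0],
    [[0,0,0.003],[0,0,0],0],
  ],
)

```text
clock: 14.03
ee_pos: [0.5771, 0.2449, 0.0517]
eef_rot: [0.001, -0.02, 1.0, -0.001]
force: [-1.9, -1.3, 5.2]
opening: 0.0456
grasp_force: 40.0
```

Request:
servo_tool(
  rows=[
    [[0,0,0.002],[0,0,0],0.2],
    [[0,0,0.001],[0,0,0],0.6],
    [[0,0,0.001],[0,0,0],1],
    [[0,0,0.001],[0,0,0],1],
    [[0,0,0.001],[0,0,0],1],
    [[0,0,0.001],[0,0,0],1],
    [[0,0,-0.03],[0,0,0],1],
    [[0,0,-0.08],[0,0,0],1],
    [[0,0,-0.14],[0,0,0],1],
    [[0,0,-0.2],[0,0,0],1],
    [[0,0,-0.2],[0,0,0],1],
    [[0,0,-0.2],[0,0,0],1],
  ],
)

```text
clock: 15.03
ee_pos: [0.5773, 0.2458, 0.152]
eef_rot: [0.002, -0.02, 1.0, -0.001]
force: [0.0, -0.6, -1.1]
opening: 0.0927
grasp_force: 0.0
```

Run:
```python
from h import *
go(.43,.238,.15,92.3);go(.43,.238,.055,92.3)
```

```text
t 15.03 shift [ 0.2951 -0.0038  0.0029] turn [-0.0008  0.0027  0.0001] F [ 0.05 -0.59 -1.06] open 0.0927 q [-0.35  0.68 -0.15  1.6   0.13  0.87  1.06]
t 15.03 shift [ 0.2958 -0.0036  0.1929] turn [-0.0008  0.0027  0.0001] F [ 0.05 -0.59 -1.06] open 0.0927 q [-0.35  0.68 -0.15  1.6   0.13  0.87  1.06]
```

Request:
servo_tool(
  rows=[
    [[0.07,-0.001,0],[0,0,0],0],
    [[0.14,-0.002,0],[0,0,0],0],
    [[0.21,-0.003,0],[0,0,0],0],
    [[0.27,-0.004,0],[0,0,0],0],
    [[0.295,-0.004,0],[0,0.003,0],0],
    [[0.295,-0.004,0],[0,0.003,0],0],
    [[0.295,-0.004,0],[0,0.003,0],0],
    [[0.295,-0.004,0],[0,0.003,0],0],
    [[0.295,-0.004,0],[0,0.003,0],0],
    [[0.295,-0.004,0],[0,0.003,0],0],
    [[0.295,-0.004,0],[0,0.003,0],0],
    [[0.295,-0.004,0],[0,0.003,0],0],
  ],
  force=20,
)

```text
clock: 16.03
ee_pos: [0.4294, 0.2371, 0.1499]
eef_rot: [-0.002, -0.02, 1.0, -0.002]
force: [0.3, -0.6, 0.1]
opening: 0.0175
grasp_force: 0.0
```

Run:
```python
from h import *
from plant import *
go(.43,.238,.055,92.3)
for n in("scene","top"):
    i=get_image(n);np.savez(f"{n}2.npz",**i)
s,W=load("scene2.npz");z=W[...,2];X,Y=W[...,0],W[...,1]
m=((z>.05)&(z<.066)&(X>.49)&(X<.655)&(Y>.17)&(Y<.32)).astype(np.uint8)
k,l,st,c=cv2.connectedComponentsWithStats(m)
for j in range(1,k):
    if st[j,4]>60:print("case",st[j,4],*rect(W[l==j]),np.percentile(W[l==j][:,2],[5,50,95]))
m=(z>.046)&(z<.058)&(X>.455)&(X<.475)&(Y>.17)&(Y<.3);print("lip x",np.percentile(X[m],[5,50]) if m.any() else 0)
d=load("top2.npz")[0]
cv2.imwrite("pics/s2.png",np.hstack([cv2.resize(s["color"][180:420,240:500],(400,370)),cv2.resize(d["color"][120:305,100:300],(400,370))]))
```

```text
t 16.03 shift [-0.002   0.0023  0.1899] turn [-0.002  -0.003  -0.0004] F [ 0.25 -0.56  0.13] open 0.0175 q [-0.44  0.51 -0.16  1.98  0.12  0.67  0.94]
case 1191 [576.6 242.5] [121.9  48.1] 1.9 [0.05308859 0.05760409 0.0599322 ]
lip x [0.46736904 0.46973348]
```

View pics/s2.png

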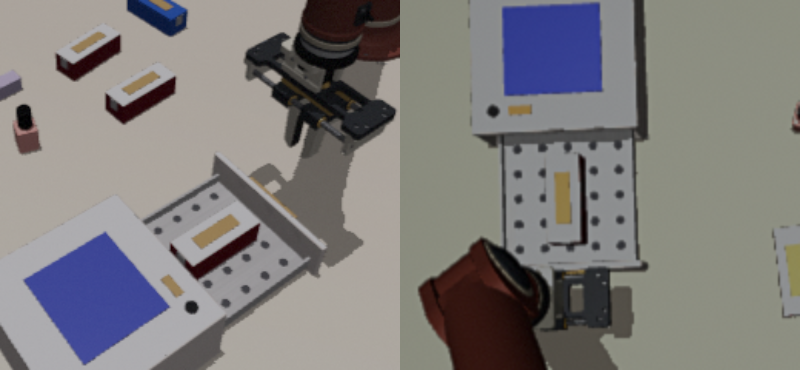

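The case lies flat in the tray: left half (215,238), lid at 58 mm, yaw 1.9°. The gripper stands in front of the lip. I'll descend with closed fingers.

Request:
servo_tool(
  rows=[
    [[-0.002,0.002,0.06],[0,0,0],0],
    [[-0.002,0.002,0.12],[0,0,0],0],
    [[-0.002,0.002,0.17],[0,0,0],0],
    [[-0.002,0.002,0.19],[0,0,0],0],
    [[-0.002,0.002,0.19],[0,0,0],0],
    [[-0.002,0.002,0.19],[0,0,0],0],
  ],
)

```text
clock: 16.63
ee_pos: [0.4297, 0.2381, 0.0553]
eef_rot: [-0.002, -0.02, 1.0, -0.002]
force: [-0.3, 1.0, 0.1]
opening: 0.0004
grasp_force: 0.0
```

Run:
```python
from h import *
go(.458,.239,.055,92.3);go(.62,.2455,.055,92.3);go(.632,.246,.055,92.3)
```

```text
t 16.63 shift [-0.0567 -0.0006  0.0003] turn [-0.0021 -0.0031  0.0001] F [-0.27  1.    0.11] open 0.0004 q [-0.48  0.67 -0.11  2.05  0.17  0.44  0.9 ]
t 16.63 shift [-0.381  -0.0006 -0.0012] turn [-0.0021 -0.0031  0.0001] F [-0.27  1.    0.11] open 0.0004 q [-0.48  0.67 -0.11  2.05  0.17  0.44  0.9 ]
t 16.63 shift [-0.405  -0.0006 -0.0013] turn [-0.0021 -0.0031  0.0001] F [-0.27  1.    0.11] open 0.0004 q [-0.48  0.67 -0.11  2.05  0.17  0.44  0.9 ]
```

Request:
servo_tool(
  rows=[
    [[-0.03,0,0],[0,0,0],0],
    [[-0.045,0,0],[0,0,0],0],
    [[-0.055,0,0],[0,0,0],0],
    [[-0.065,0,0],[0,0,0],0],
    [[-0.075,0,0],[0,0,0],0],
    [[-0.085,0,0],[0,0,0],0],
    [[-0.1,0,0],[0,0,0],0],
    [[-0.115,0,0],[0,0,0],0],
    [[-0.13,0,0],[0,0,0],0],
    [[-0.145,0,0],[0,0,0],0],
    [[-0.16,0,0],[0,0,0],0],
    [[-0.175,0,0],[0,0,0],0],
    [[-0.19,0,0],[0,0,0],0],
    [[-0.205,0,0],[0,0,0],0],
    [[-0.22,0,0],[0,0,0],0],
    [[-0.235,0,0],[0,0,0],0],
    [[-0.25,0,0],[0,0,0],0],
    [[-0.265,0,0],[0,0,0],0],
    [[-0.275,0,0],[0,0,0],0],
    [[-0.28,0,0],[0,0,0],0],
  ],
)

```text
clock: 18.3
ee_pos: [0.5707, 0.2435, 0.0544]
eef_rot: [-0.002, -0.02, 1.0, -0.001]
force: [-2.1, -0.7, 2.1]
opening: 0.0006
grasp_force: 1.0
```

Run:
```python
from h import *
go(.62,.2455,.055,92.3);go(.632,.246,.055,92.3)
```

```text
t 18.3 shift [-0.0987  0.0001 -0.0015] turn [-0.0019 -0.0022 -0.0004] F [-2.07 -0.67  2.08] open 0.0006 q [-0.35  0.8  -0.14  1.68  0.17  0.68  1.03]
t 18.3 shift [-0.1228  0.0002 -0.0016] turn [-0.0019 -0.0022 -0.0004] F [-2.07 -0.67  2.08] open 0.0006 q [-0.35  0.8  -0.14  1.68  0.17  0.68  1.03]
```

Request:
servo_tool(
  rows=[
    [[-0.01,0,0],[0,0,0],0],
    [[-0.022,0,0],[0,0,0],0],
    [[-0.036,0,0],[0,0,0],0],
    [[-0.05,0,0],[0,0,0],0],
    [[-0.064,0,0],[0,0,0],0],
    [[-0.076,0,0],[0,0,0],0],
    [[-0.086,0,0],[0,0,0],0],
    [[-0.094,0,0],[0,0,0],0],
    [[-0.1,0,0],[0,0,0],0],
    [[-0.104,0,0],[0,0,0],0],
    [[-0.107,0,0],[0,0,0],0],
  ],
)

```text
clock: 19.22
ee_pos: [0.623, 0.2456, 0.0542]
eef_rot: [-0.002, -0.02, 1.0, -0.002]
force: [-1.4, -0.3, 1.8]
opening: 0.0005
grasp_force: 1.1
```

Request:
servo_tool(
  rows=[
    [[-0.003,0,0],[0,0,0],0],
    [[-0.006,0,0],[0,0,0],0],
    [[-0.009,0,0],[0,0,0],0],
    [[-0.012,0,0],[0,0,0],0],
    [[-0.014,0,0],[0,0,0],0],
    [[-0.016,0,0],[0,0,0],0],
  ],
)

```text
clock: 19.72
ee_pos: [0.6303, 0.2459, 0.0542]
eef_rot: [-0.003, -0.02, 1.0, -0.002]
force: [-4.9, -1.7, 3.8]
opening: 0.0006
grasp_force: 2.3
```

Request:
servo_tool(
  rows=[
    [[-0.002,0,0],[0,0,0],0],
    [[-0.004,0,0],[0,0,0],0],
    [[-0.004,0,0],[0,0,0],0],
  ],
)

```text
clock: 19.97
ee_pos: [0.6303, 0.2459, 0.0541]
eef_rot: [-0.005, -0.02, 1.0, -0.002]
force: [-7.3, -1.5, 5.0]
opening: 0.0004
grasp_force: 3.5
```

Request:
servo_tool(
  rows=[
    [[-0.003,0,0],[0,0,0],0],
    [[-0.006,0,0],[0,0,0],0],
    [[-0.006,0,0],[0,0,0],0],
  ],
)

```text
clock: 20.22
ee_pos: [0.6304, 0.246, 0.0541]
eef_rot: [-0.008, -0.021, 1.0, -0.003]
force: [-11.9, -3.0, 9.7]
opening: 0.0004
grasp_force: 6.1
```

The tray is against its stop: the position holds while the force climbs. I'll back off and check.

Request:
servo_tool(
  rows=[
    [[0.02,0,0],[0,0,0],0],
    [[0.06,0,0],[0,0,0],0],
    [[0.12,0,0],[0,0,0],0],
    [[0.18,0,0],[0,0,0],0],
    [[0.2,0,-0.05],[0,0,0],0],
    [[0.2,0,-0.12],[0,0,0],0],
    [[0.25,0,-0.19],[0,0,0],0],
    [[0.3,0,-0.25],[0,0,0],0],
    [[0.36,0.03,-0.3],[0,0,0],0],
    [[0.36,0.09,-0.3],[0,0,0],0],
    [[0.36,0.15,-0.3],[0,0,0],0],
    [[0.36,0.2,-0.3],[0,0,0],0],
    [[0.36,0.2,-0.3],[0,0,0],0],
    [[0.36,0.2,-0.3],[0,0,0],0],
  ],
)

```text
clock: 21.38
ee_pos: [0.4527, 0.3416, 0.2048]
eef_rot: [-0.001, -0.022, 1.0, -0.001]
force: [0.1, -0.7, -0.4]
opening: 0.0004
grasp_force: 0.0
```

Run:
```python
from h import *
from plant import *
for n in("scene","top"):
    i=get_image(n);np.savez(f"{n}3.npz",**i)
s,W=load("scene3.npz");z=W[...,2]
for lo,hi in((.058,.07),(.012,.055)):
    m=((z>lo)&(z<hi)&(W[...,0]>.4)&(W[...,0]<.72)&(W[...,1]<.4)&(W[...,1]>-.45)).astype(np.uint8)
    k,l,st,c=cv2.connectedComponentsWithStats(m)
    for j in range(1,k):
        if st[j,4]>60:print(lo,np.round(c[j]),st[j,4],*rect(W[l==j]))
o=get_obs();print(o["clock"],np.round(o["force"],1),np.round(o["ee_pos"],3))
cv2.imwrite("pics/s3.png",s["color"])
```

```text
0.058 [373. 400.] 80 [683.2 356.8] [72.1  6. ] 7.2
0.012 [296. 212.] 785 [ 494.5 -210.8] [122.2  52. ] 11.0
0.012 [217. 212.] 341 [ 681.3 -330.5] [52.7 52.5] 155.2
0.012 [330. 238.] 916 [478.1 -68.9] [125.1  49.8] 6.4
0.012 [237. 236.] 352 [ 677.6 -217. ] [86.7 32.5] 5.3
0.012 [256. 267.] 235 [689.4 -84.5] [35.8 34.2] 75.3
0.012 [371. 408.] 274 [683.  356.8] [73.5  6.2] 6.4
21.4833 [-0.  -1.3  0.3] [0.453 0.338 0.205]
```

View pics/s3.png

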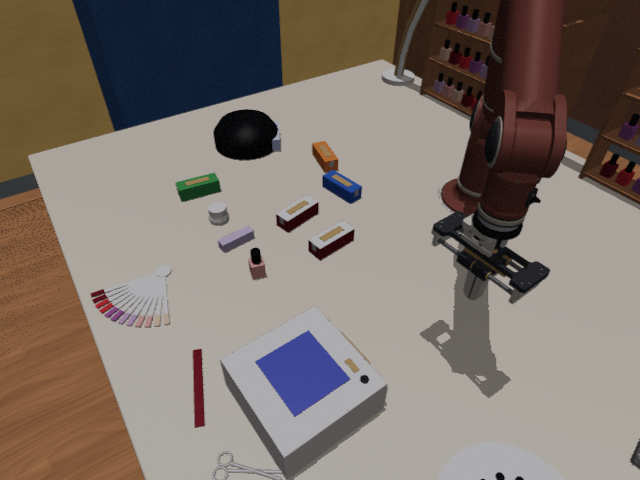

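The tray is home: only the gold lip shows, at about (355,345). The two empty cases stand upright at (297,212) and (331,239), and the bottle, jar and buffer haven't moved. The arm is clear.

```bash
python3 -c "
from plant import *
print(job_done())"
```

```text
the job is handed in; nothing more can be done
None
```

I found the heavy case by weight (about 0.65 kg), set it flat in the tray, and pushed the tray in to its stop. The two empty cases stand upright on the desk, the bottle, jar and buffer are undisturbed, and the job was handed in at about 21.5 s of the 72 s limit.

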